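Balance the swing-out rotor

ROBOT

A 7-joint arm with a two-finger parallel gripper is mounted at the origin on a cart in front of the work surface, level with it; the furniture and walls round the work are solid. World frame = base frame: x ahead of the robot, y to its left, z up, the work surface at z = 0. Lengths are in m, angles in rad, forces in N, time in s.
With the tool pointing down it reaches from about 0.425 to 0.925 m from the base axis. Payload 6.8 kg.
Tool frame: the origin (TCP) lies at the very end of the fingers, on their centre line; the grasp point (between the pads) lies 19 mm behind it; z points along the fingers, y is the line along which they close (so a half turn about z gives the same grasp; the last joint's range is limited). The gripper opens to 85 mm and grips with 20 to 120 N. Pads are 22 mm wide; open, the fingers measure 114 mm over their backs; the gripper's body (76 mm by 85 mm) begins 54 mm behind the grasp point. The pads swing forward as they close: fully open they stand 13 mm farther back than shut.
Start: joints at [1.114, 0.477, 0.022, 1.555, -0.011, 1.109, -0.083], TCP at [0.231, -0.634, 0.231] pointing down, gripper open.
Joint ranges: [-2.96, 2.96], [-0.34, 2.1], [-1.41, 1.46], [0.24, 2.44], [-1.37, 4.51], [0.17, 1.92], [-2.96, 2.96]. Speed limits (rad/s): [2.39, 2.39, 3.14, 3.14, 3.14, 3.14, 3.14].

INTERFACE

Orientations are given as a unit quaternion [w, x, y, z].
In Python, from station import monitor, eyes, bot gives the robot as it stands.
- The arm moves only by the shell command python3 -m creep 'ROWS' [FORCE]. ROWS is a JSON list of rows, 1 to 20 of them, each of 5 numbers: dx, dy, dz in m, then a turn about the tool's z in rad, then the opening from 0.0 (shut) to 1.0 (fully open); each row shifts and turns the commanded pose from where the row before left it, along the tool's axes as they then stand; what a row does not reach is not made up. A row lasts 1/10 s, in which the tool goes at most 0.05 m and 0.15 rad, less where a joint would pass 70% of its speed; a pose out of reach is approached as far as the arm can. The fingers move at their own pace and stop on an object; FORCE is the grip in N (left out, the last holds). Time passes only in rows, so rows that do not move let the fingers close. It prints the time, the measured TCP pose, the force, the opening and the grip force at its end.
- monitor.get_obs(): the state, without advancing time (a new reading comes with each control period).
- eyes.read_camera(name): name is "scene" or "top" or "wrist"; returns the picture (400x640x3 uint8, blue, green, red); there is no depth.
- eyes.camera_info(name): a dict with "vertical_fov" (degrees; the focal length in pixels is half the picture's height over the tangent of half this angle, whatever the lens; pixels are square), "cx", "cy" (the principal point, pixels), "view" (4x4, takes a point from world to camera coordinates); the wrist camera has in their place "hand_eye" (4x4, takes a point from camera to tool coordinates, whose origin is the TCP and whose axes are the flange's). Camera axes: x right, y up, looking along -z (the intrinsics and any distortion apply to the point x, -y, -z); pixel columns grow to the right and rows downward; lengths in m; the calibration is good to about 2 mm. The wrist camera is an equidistant fisheye: a pixel r from the principal point sees the ray r / f radians off the axis. A picture is of the moment at which its call begins: read the wrist's pose just before it. camera_info takes no time and is no camera call.
- bot.hand_in(): hands the job in; it is judged then, once.
The state is a dict: "t": time; "q": joint angles; "joint_vel": joint speeds; "joint_torque": joint torques, N m; "eef_pos": TCP position; "tool_rot": TCP orientation; "contact_force": force on the tool from outside, world axes, zero at the start; "torque": the same for the moment, N m; "gripper_width": opening from 0.0 (shut) to 1.0 (fully open); "grasp_force": force on a finger pad.
Only numpy, scipy, OpenCV 4.12 (cv2) and the standard library are available. Lean on these libraries where they do the work, as an engineer would, in place of code of your own. Each camera call takes 0.05 s, during which the arm holds its last target. There are 200 camera calls.

TASK

Balance this centrifuge rotor before it goes back in: it holds two tubes of each of three kinds, but no tube has its twin facing it. Rearrange them (the empty white rack beside it is there to park a tube in on the way) until all six tubes stand fully down in the rotor's cups with each tube in the cup directly opposite the other of its kind, and the rack is empty again. Lower the tubes upright, do not drop or tip them, and leave the dropper bottle and the tape roll where they are.

Things in the scene. Friction and masses are not known exactly. Their poses are not given: they have to be found in the camera images.
- wide_tube_1: Wide-cap tube, 106 mm tall: pale tube with a flat ribbed white cap. Origin: centre of the flat foot, z up. Foot 16 mm wide, tapering out to 29 mm at height 20; body 29 mm wide up to 86, cap 35 mm wide from 86 to 106: grip there. One rigid round piece, 28-72 g. Two alike, each in a rotor cup at first, its origin then 18 mm above the worktop.
- wide_tube_2: Wide-cap tube, 106 mm tall: pale tube with a flat ribbed white cap. Origin: centre of the flat foot, z up. Foot 16 mm wide, tapering out to 29 mm at height 20; body 29 mm wide up to 86, cap 35 mm wide from 86 to 106: grip there. One rigid round piece, 28-72 g. Two alike, each in a rotor cup at first, its origin then 18 mm above the worktop.
- slim_tube_1: Slim tube, 106 mm tall: narrow tube fixed in a grey sleeve, small white cap. Origin: centre of the flat foot, z up. Foot 16 mm wide, tapering out to 29 mm at height 20; sleeve 29 mm wide up to 58, flange 35 mm at 58-63, tube 17 mm up to 86, cap 21 mm wide at 86-106: grip the cap. One rigid round piece, 28-72 g. Two alike, each in a rotor cup at first, its origin then 18 mm above the worktop.
- slim_tube_2: Slim tube, 106 mm tall: narrow tube fixed in a grey sleeve, small white cap. Origin: centre of the flat foot, z up. Foot 16 mm wide, tapering out to 29 mm at height 20; sleeve 29 mm wide up to 58, flange 35 mm at 58-63, tube 17 mm up to 86, cap 21 mm wide at 86-106: grip the cap. One rigid round piece, 28-72 g. Two alike, each in a rotor cup at first, its origin then 18 mm above the worktop.
- crown_tube_1: Metal-cap tube, 82 mm tall: short pale tube, flat aluminium cap with a small dark hex nut on top. Origin: centre of the flat foot, z up. Foot 16 mm wide, tapering out to 29 mm at height 20; body 29 mm wide up to 56, cap 30 mm wide at 56-76: grip there; nut 12 mm wide at 76-82. One rigid round piece, 28-72 g. Two alike, each in a rotor cup at first, its origin then 18 mm above the worktop.
- crown_tube_2: Metal-cap tube, 82 mm tall: short pale tube, flat aluminium cap with a small dark hex nut on top. Origin: centre of the flat foot, z up. Foot 16 mm wide, tapering out to 29 mm at height 20; body 29 mm wide up to 56, cap 30 mm wide at 56-76: grip there; nut 12 mm wide at 76-82. One rigid round piece, 28-72 g. Two alike, each in a rotor cup at first, its origin then 18 mm above the worktop.
- rotor: Dark centrifuge rotor, 208 mm across, 64 mm high, immovable on its stand. Origin on its axis at worktop level, z up. Six equal fixed cups, axes 80 mm from the rotor axis, at 0, 60, 120, 180, 240, 300 degrees from its x axis. Cup: inside 36 mm wide (41 at the mouth), mouth 64 mm and inner floor 18 mm above the worktop. Any tube fits any cup, 3.5 mm free all round. Hub and arms end below 64 mm.
- rack: Empty white three-place tube rack, 64 (x) x 182 (y) x 40 mm, fixed to the worktop. Origin at the centre of its underside, z up. Top plate with three round 38 mm holes at x = 0, y = -56, 0 and +56 mm; a tube in a hole stands with its foot on the base plate, 4 mm above the worktop.
- dropper_bottle: Bystander, not to be disturbed: small white dropper bottle with a white pointed cap, 22 mm across, 62 mm high, standing on the worktop. Origin at the centre of its underside.
- masking_tape: Bystander, not to be disturbed: roll of beige masking tape lying flat, 66 mm across, 19 mm high. Origin at the centre of its underside.
Things that resemble listed ones, but are neither listed nor needed, are in the scene too. What is shaped like the wide_tube_2 but purple is not meant. What is shaped like the crown_tube_1 but brown is not meant.

How it is judged:
By the outcome, as a careful person would: the job done as asked, in the order asked, and still so for the second after the job is handed in, with the robot touching nothing.
It also fails if it takes over 104 s, if anything falls off the work surface, if the arm or the gripper's body presses on something with over 40 N, if the wrist force passes 120 N, or if a joint passes its speed limit or range.

## Working session

There is one attempt and no reset: what is moved stays moved. The work goes in short steps, Python scripts to look and compute and a shell command to move; the robot and the scene stay as the last step left them, time stands still between calls to the robot, and variables do not carry over. Pictures are saved under pics/ and viewed, at most 14 in all, crops included, and the job is handed in when it is done.

```bash
mkdir -p pics; ls; python3 - <<'E'
from station import monitor, eyes, bot
import cv2
print(monitor.get_obs())
for n in("top","scene"):
    cv2.imwrite(f"pics/{n}.png",eyes.read_camera(n)); print(n,eyes.camera_info(n))
print(eyes.camera_info("wrist"))
E
```

```text
pics
{'t': 0.0, 'q': array([ 1.11388239,  0.47777366,  0.02235569,  1.5564494 , -0.01154306,
        1.10929161, -0.08305353]), 'joint_vel': array([ 0.00128756, -0.0007406 , -0.00015659,  0.00047077,  0.00083974,
       -0.00072247,  0.00220316]), 'joint_torque': array([ 1.47706771e-03, -5.96447289e+01,  1.60873018e+00, -2.81191063e+01,
        1.25535109e-02,  9.49322392e-03,  9.22406429e-06]), 'eef_pos': array([ 0.2304916 , -0.63380194,  0.23034461]), 'tool_rot': array([-8.73298187e-04,  9.84826210e-01,  1.73541151e-01, -2.05326399e-04]), 'contact_force': array([-0.61640264, -0.75356314,  0.32331377]), 'torque': array([-0.05403823,  0.00366213, -0.01832995]), 'grasp_force': 0.0, 'gripper_width': 1.00106292310737}
top {'vertical_fov': 55.37741958224883, 'cx': 318.5724925064624, 'cy': 204.04142647956817, 'view': array([[ 0.01007542, -0.99972621,  0.02111859,  0.04195273],
       [ 0.98314473,  0.01375951,  0.1823105 , -0.53709998],
       [-0.18255117,  0.01892578,  0.98301418, -0.81313385],
       [ 0.        ,  0.        ,  0.        ,  1.        ]])}
scene {'vertical_fov': 46.29558092686803, 'cx': 323.35022393584444, 'cy': 202.3544159570853, 'view': array([[-0.75642973, -0.65378553,  0.01945623,  0.46980384],
       [ 0.3421888 , -0.37021143,  0.86362626, -0.2096395 ],
       [-0.55742344,  0.65993028,  0.50375702, -0.80728249],
       [ 0.        ,  0.        ,  0.        ,  1.        ]])}
{'vertical_fov': 65.70646984690485, 'cx': 315.6130961784138, 'cy': 197.4348116695907, 'hand_eye': array([[-1.20753649e-03,  9.46113885e-01,  3.23831836e-01,
         8.28713718e-02],
       [ 9.99998951e-01,  1.40151430e-03, -3.65797631e-04,
        -1.26638759e-03],
       [-7.99941168e-04,  3.23831054e-01, -9.46114585e-01,
        -1.41983977e-01],
       [ 0.00000000e+00,  0.00000000e+00,  0.00000000e+00,
         1.00000000e+00]])}
```

View pics/top.png

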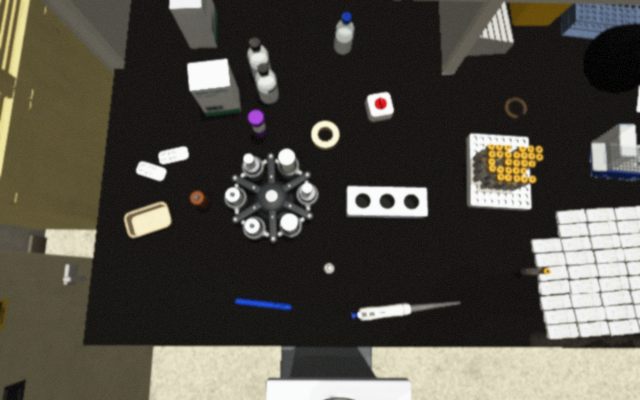

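View pics/scene.png

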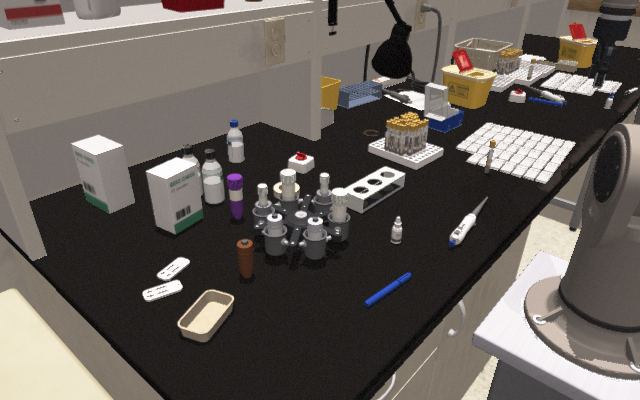

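Top view: rotor hub near (271,195) with six tubes, and the rack at (387,201) with holes at (362/387/411,201). The purple and brown decoys stand at (257,120) and (197,198), outside the rotor. The dropper is at (329,268) and the tape at (325,134). The scene view shows crown tubes in front, with slim and wide tubes behind. I'll zoom in to identify each cup.

```bash
cat > h.py <<'E'
import numpy as np, cv2
from station import monitor, eyes
def cam(n):
    c=eyes.camera_info(n); f=200/np.tan(np.radians(c["vertical_fov"])/2); return c,f
def proj(n,P):
    c,f=cam(n); V=np.array(c["view"]); p=np.atleast_2d(P)@V[:3,:3].T+V[:3,3]
    return np.c_[c["cx"]+f*p[:,0]/-p[:,2], c["cy"]-f*p[:,1]/-p[:,2]]
def cast(n,uv,z):
    c,f=cam(n); V=np.array(c["view"]); R=V[:3,:3]; o=-R.T@V[:3,3]
    d=R.T@np.array([(uv[0]-c["cx"])/f,-(uv[1]-c["cy"])/f,-1]); return o+d*(z-o[2])/d[2]
E
python3 - <<'E'
from h import *
t=cv2.imread("pics/top.png"); s=cv2.imread("pics/scene.png")
a=cv2.resize(t[140:250,210:335],None,fx=3.1,fy=3.1,interpolation=2); b=cv2.resize(s[160:265,240:360],None,fx=3.3,fy=3.3,interpolation=2)
h=max(a.shape[0],b.shape[0]); z=lambda m:np.vstack([m,np.zeros((h-m.shape[0],m.shape[1],3),np.uint8)])
cv2.imwrite("pics/z.png",np.hstack([z(a),z(b)]))
# rack holes: dark blobs in white rack
g=cv2.cvtColor(t,6)
roi=(g[180:222,340:435]<90).astype(np.uint8)
n,l,st,ce=cv2.connectedComponentsWithStats(roi)
for i in range(1,n):
    if 60<st[i,4]<500: uv=ce[i]+[340,180]; print("hole",uv,st[i,4],cast("top",uv,.04))
print("hub",cast("top",(271,196),.05))
E
```

```text
hole [362.46206897 200.22068966] 145 [ 0.54854628 -0.05244642  0.04      ]
hole [386.76190476 200.82993197] 147 [ 0.54791516 -0.10842165  0.04      ]
hole [410.9084507  201.16197183] 142 [ 0.54792756 -0.16418556  0.04      ]
hub [0.55335001 0.15622733 0.05      ]
```

View pics/z.png

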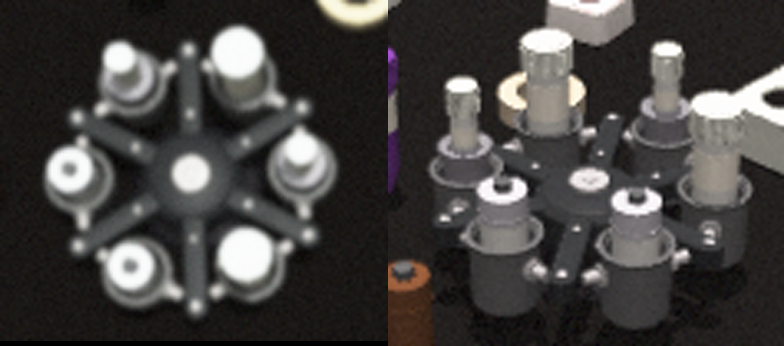

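Crop, with cups listed counter-clockwise in world: A upper-right = wide, B upper-left = slim, C left = crown, D lower-left = crown, E lower-right = wide, F right = slim. The opposite pairs are A-D, B-E and C-F. One 3-cycle is enough: D→rack, E→D, F→E, rack→F. I'll fit the rotor pose next.

```bash
cat >> h.py <<'E'
from scipy.optimize import least_squares
ANG=np.radians(60*np.arange(6))
def fitrotor(P):  # P: six xy in ccw order A..F
    P=np.array(P)
    m=lambda v:np.c_[v[0]+.08*np.cos(v[2]+ANG),v[1]+.08*np.sin(v[2]+ANG)]
    r=least_squares(lambda v:(m(v)-P).ravel(),[*P.mean(0),np.arctan2(*(P[0]-P.mean(0))[::-1])],loss="soft_l1",f_scale=.003)
    return r.x,(m(r.x)-P)
E
python3 - <<'E'
from h import *
g=cv2.cvtColor(cv2.imread("pics/top.png"),6)
for T in (205,235):
  for name,(x,y,w) in dict(A=(287,157,13),B=(248,160,11),C=(233,195,9),D=(252,226,9),E=(290,222,12),F=(306,190,11)).items():
    m=np.zeros_like(g); m[y-w:y+w,x-w:x+w]=255; m&=((g>T)*255).astype(np.uint8)
    cs,_=cv2.findContours(m,0,2); c=max(cs,key=cv2.contourArea); (cx,cy),r=cv2.minEnclosingCircle(c); M=cv2.moments(c)
    print(T,name,np.round([cx,cy,r,M["m10"]/M["m00"],M["m01"]/M["m00"]],1),cv2.boundingRect(c))
P=[cast("top",np.array(p)/3.1+[209.8,139.8],z)[:2] for p,z in [((238,48),.124),((118.5,55),.124),((70,169.5),.1),((130,267.5),.1),((247,251),.124),((302,148),.124)]]
x,r=fitrotor(P); print(x,np.degrees(x[2])); print(np.round(r*1e3,1))
E
```

```text
205 A [286.2 156.8   7.9 286.1 156.6] (279, 149, 16, 16)
205 B [248.1 158.5   4.7 248.  158.2] (244, 154, 9, 9)
205 C [232.3 194.3   6.8 232.1 194.3] (226, 188, 13, 14)
205 D [251.5 225.3   6.9 251.5 225.4] (245, 219, 14, 14)
205 E [288.8 221.8   8.1 288.8 221.7] (281, 214, 16, 16)
205 F [307.  187.2   5.3 306.8 187.6] (302, 182, 11, 11)
235 A [286.  156.    7.3 286.1 156.5] (279, 150, 15, 14)
235 B [248.3 158.    3.8 248.3 158.1] (245, 155, 8, 7)
235 C [232.  194.    6.3 232.2 194.3] (226, 189, 13, 12)
235 D [251.7 225.4   6.3 251.7 225.4] (246, 220, 13, 12)
235 E [288.8 221.4   7.7 288.9 221.7] (282, 215, 15, 15)
235 F [306.8 187.2   4.2 306.7 187.4] (303, 183, 9, 9)
[ 0.5522661   0.15364797 -0.448458  ] -25.694750919789207
[[-1.8  0.6]
 [-1.5 -0.3]
 [ 1.1  0.6]
 [ 2.  -0.6]
 [-0.9 -0.3]
 [ 1.1  0.1]]
```

```bash
cat >> h.py <<'E'
from scipy.spatial.transform import Rotation as Ro
def pose():
    o=monitor.get_obs(); return o,np.array(o["eef_pos"]),Ro.from_quat(np.roll(o["tool_rot"],-1)).as_matrix()
def go(x,y,z,th):
    """turn about tool z, then shift in the tool axes after it"""
    o,p,R=pose(); cur=np.degrees(np.arctan2(R[1,0],R[0,0])); t=-np.radians((th-cur+180)%360-180)
    d=(R@Ro.from_euler('z',t).as_matrix()).T@(np.array([x,y,z])-p)
    print(f"th {cur:.1f} turn {t:.3f} shift {np.round(d,4)} rows>={np.linalg.norm(d)/.05:.1f} t={o['t']:.1f}")
E
python3 - <<'E'
from h import *
P=[cast("top",uv,z)[:2] for uv,z in [((286.1,155.9),.124),((248.3,158),.124),((232.2,194.3),.094),((251.7,225.4),.094),((288.9,221.5),.124),((306.7,187.3),.124)]]
x,r=fitrotor(P); print(x,np.degrees(x[2])); print(np.round(r*1e3,1))
for k,a in zip("ABCDEF",ANG): print(k,x[:2]+.08*np.r_[np.cos(x[2]+a),np.sin(x[2]+a)])
go(.55,-.2,.23,64.3)
E
```

```text
[ 0.55233655  0.15453424 -0.45763877] -26.22076992227196
[[-0.7 -0.1]
 [-0.1  0.6]
 [ 0.3 -0.1]
 [ 0.2 -0.2]
 [ 0.3  0. ]
 [-0.  -0.2]]
A [0.62410441 0.11918775]
B [0.61883143 0.19901378]
C [0.54706357 0.23436027]
D [0.48056869 0.18988072]
E [0.48584166 0.11005469]
F [0.55760952 0.0747082 ]
th 20.0 turn -0.773 shift [0.5295 0.0997 0.0009] rows>=10.8 t=0.1
```

```bash
python3 -m creep '[[0,0,0,-0.129,1],[0,0,0,-0.129,1],[0,0,0,-0.129,1],[0,0,0,-0.129,1],[0,0,0,-0.129,1],[0,0,0,-0.128,1],[0.0441,0.0083,0,0,1],[0.0441,0.0083,0,0,1],[0.0441,0.0083,0,0,1],[0.0441,0.0083,0,0,1],[0.0441,0.0083,0,0,1],[0.0441,0.0083,0,0,1],[0.0441,0.0083,0,0,1],[0.0441,0.0083,0,0,1],[0.0441,0.0083,0,0,1],[0.0441,0.0083,0,0,1],[0.0441,0.0083,0,0,1],[0.0441,0.0083,0,0,1],[0,0,0,0,1]]'
python3 -c "
from h import *
go(.4806,.1899,.23,63.8)"
```

```text
t: 2.0
eef_pos: [0.5538, -0.1929, 0.2313]
tool_rot: [-0.001, 0.844, 0.536, 0.002]
contact_force: [-0.4, 0.0, -0.5]
gripper_width: 0.999
grasp_force: 0.0
th 64.9 turn 0.019 shift [ 0.3112 -0.2347  0.0027] rows>=7.8 t=2.0
```

```bash
python3 -m creep '[[0,0,0,0.019,1],[0.0346,-0.0261,0,0,1],[0.0346,-0.0261,0,0,1],[0.0346,-0.0261,0,0,1],[0.0346,-0.0261,0,0,1],[0.0346,-0.0261,0,0,1],[0.0346,-0.0261,0,0,1],[0.0346,-0.0261,0,0,0.8],[0.0346,-0.0261,0,0,0.8],[0.0346,-0.0261,0,0,0.8],[0,0,0,0,0.8],[0,0,0,0,0.8]]'
python3 - <<'E'
from h import *
go(.4806,.1899,.069,63.8)
o,p,R=pose(); im=eyes.read_camera("wrist")
cv2.imwrite("pics/w1.png",im)
E
```

```text
t: 3.2
eef_pos: [0.4809, 0.1821, 0.231]
tool_rot: [0.0, 0.852, 0.524, -0.0]
contact_force: [-0.5, -0.8, -0.4]
gripper_width: 0.799
grasp_force: 0.0
th 63.1 turn -0.011 shift [ 0.007  -0.0038  0.162 ] rows>=3.2 t=3.2
```

View pics/w1.png

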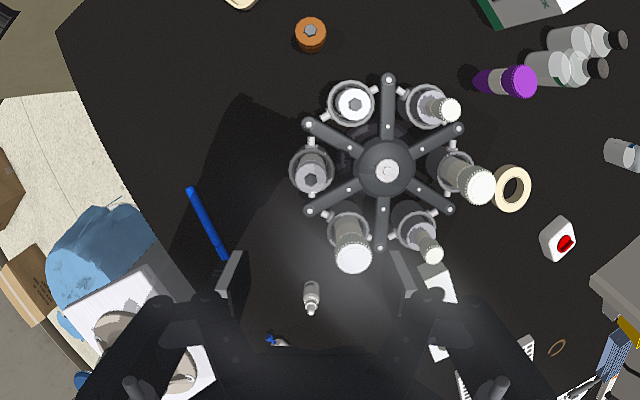

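The wrist view shows the rotor with crown tubes at (312,178) and (350,103), and wide at (352,255) and (478,188). Slim tubes are at (430,250) and (445,108). I'll check the fit by projecting it into this view.

```bash
cat >> h.py <<'E'
def wproj(P,p,R):
    c,f=cam("wrist"); H=np.array(c["hand_eye"]); q=(R.T@(np.array(P)-p)-H[:3,3])@H[:3,:3]
    d=np.array([q[0],-q[1],-q[2]]); rho=np.hypot(d[0],d[1]); a=np.arctan2(rho,d[2])
    return np.array([c["cx"],c["cy"]])+f*a*d[:2]/rho
def wcast(uv,z,p,R):
    c,f=cam("wrist"); H=np.array(c["hand_eye"]); v=np.array(uv)-[c["cx"],c["cy"]]; r=np.hypot(*v); a=r/f
    d=R@H[:3,:3]@np.array([np.sin(a)*v[0]/r,-np.sin(a)*v[1]/r,-np.cos(a)]); o=p+R@H[:3,3]
    return o+d*(z-o[2])/d[2]
E
python3 - <<'E'
from h import *
o,p,R=pose()
for n,uv,z in [("C nut",(354,102),.1),("D nut",(311,180),.1),("E top",(353.5,258),.124),("F top",(433,254),.124),("A top",(481,187),.124),("B top",(451,110),.124)]: print(n,wcast(uv,z,p,R))
E
```

```text
C nut [0.54547134 0.23585178 0.1       ]
D nut [0.4796008  0.18966269 0.1       ]
E top [0.48374335 0.11109952 0.124     ]
F top [0.55435679 0.07680565 0.124     ]
A top [0.62100091 0.11934084 0.124     ]
B top [0.61689976 0.19766807 0.124     ]
```

```bash
python3 -m creep '[[0.007,-0.0048,0.02,-0.011,0.8],[0,0,0.03,0,0.8],[0,0,0.03,0,0.8],[0,0,0.03,0,0.8],[0,0,0,0,0.8],[0,0,0,0,0.8]]' 40
python3 -c "
from h import *
go(.4796,.1901,.069,63.8)"
```

```text
t: 3.85
eef_pos: [0.4803, 0.1897, 0.1215]
tool_rot: [0.0, 0.85, 0.527, -0.001]
contact_force: [0.1, 0.6, -0.3]
gripper_width: 0.803
grasp_force: 0.0
th 63.7 turn -0.003 shift [ 0.0001 -0.0008  0.0525] rows>=1.0 t=3.9
```

```bash
python3 -m creep '[[0,-0.0008,0.018,0,0.8],[0,0,0.018,0,0.8],[0,0,0.0165,0,0.8],[0,0,0,0,0.8],[0,0,0,0,0.2],[0,0,0,0,0.2],[0,0,0,0,0.2],[0,0,0,0,0.2],[0,0,0,0,0.2]]' 40
python3 - <<'E'
from h import *
cv2.imwrite("pics/w2.png",eyes.read_camera("wrist"))
E
```

```text
t: 4.75
eef_pos: [0.4803, 0.1922, 0.0703]
tool_rot: [0.0, 0.849, 0.528, 0.001]
contact_force: [-0.1, -1.5, 7.1]
gripper_width: 0.334
grasp_force: 39.0
```

View pics/w2.png

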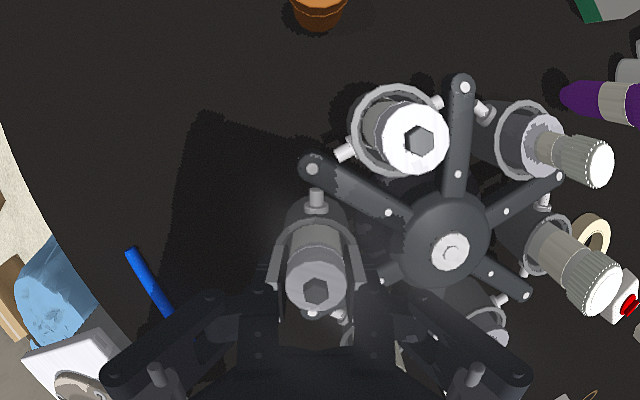

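Crown D is gripped (width 0.334). Lifting it and heading to the rack.

```bash
python3 -m creep '[[0,0,-0.02,0,0.2],[0,0,-0.03,0,0.2],[0,0,-0.03,0,0.2],[0,0,-0.03,0,0.2],[0,0,-0.025,0,0.2],[0,0,0,0,0.2]]' 40
python3 -c "
from h import *
go(.548,-.0524,.20,63.8)"
```

```text
t: 5.4
eef_pos: [0.4812, 0.193, 0.208]
tool_rot: [0.001, 0.849, 0.528, 0.004]
contact_force: [1.0, 0.6, 0.2]
gripper_width: 0.337
grasp_force: 39.6
th 63.8 turn 0.000 shift [-0.1908  0.1682  0.0079] rows>=5.1 t=5.4
```

```bash
python3 -m creep '[[-0.0273,0.024,0,0,0.2],[-0.0273,0.024,0,0,0.2],[-0.0273,0.024,0,0,0.2],[-0.0273,0.024,0,0,0.2],[-0.0273,0.024,0,0,0.2],[-0.0273,0.024,0,0,0.2],[-0.0273,0.024,0,0,0.2],[0,0,0,0,0.2],[0,0,0,0,0.2],[0,0,0,0,0.2]]'
python3 - <<'E'
from h import *
go(.548,-.0524,.06,63.8)
o,p,R=pose(); im=eyes.read_camera("wrist"); cv2.imwrite("pics/w3.png",im)
E
```

```text
t: 6.4
eef_pos: [0.5451, -0.0525, 0.2035]
tool_rot: [-0.0, 0.848, 0.529, -0.0]
contact_force: [0.2, 1.1, 0.5]
gripper_width: 0.337
grasp_force: 39.6
th 63.9 turn 0.002 shift [0.0013 0.0027 0.1435] rows>=2.9 t=6.4
```

View pics/w3.png

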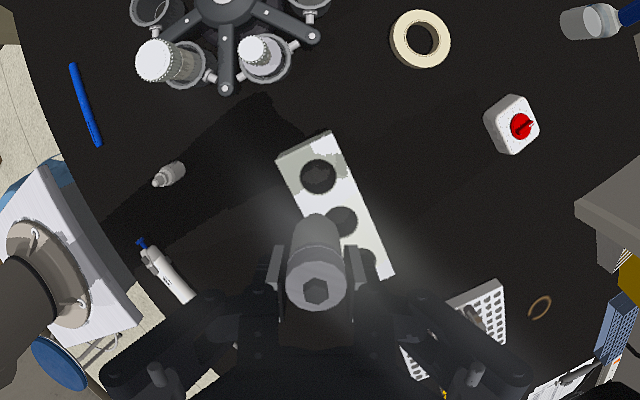

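Crown is held upright, nut at (317,290). Rack holes are at (318,176) and (342,220), the third partly hidden at (365,258).

```bash
python3 - <<'E'
from h import *
o,p,R=pose()
print(wcast((318,176),.04,p,R),wcast((342,221),.04,p,R))
for uv in((317,290),(317,270)): print(R.T@(wcast(uv,p[2]+.0297,p,R)-p))
for P in [(.548,-.0524,.04),(.548,-.1084,.04)]: print(wproj(P,p,R))
E
```

```text
[ 0.54720329 -0.05059445  0.04      ] [ 0.54852917 -0.10683402  0.04      ]
[ 0.00215271 -0.00062217 -0.02969886]
[ 0.01275455 -0.00063226 -0.02969478]
[319.47517822 177.20135901]
[342.14979292 222.39499493]
```

```bash
python3 -m creep '[[0.0015,0.002,0.025,0,0.2],[0,0,0.03,0,0.2],[0,0,0.03,0,0.2],[0,0,0.02,0,0.2],[0,0,0.01,0,0.2],[0,0,0.01,0,0.2],[0,0,0.01,0,0.2],[0,0,0,0,0.2],[0,0,0,0,0.2]]'
```

```text
t: 7.35
eef_pos: [0.5484, -0.0533, 0.0692]
tool_rot: [0.0, 0.849, 0.529, 0.0]
contact_force: [-0.5, 0.5, -0.1]
gripper_width: 0.337
grasp_force: 39.6
```

```bash
python3 -m creep '[[0,0,0.005,0,0.2],[0,0,0.004,0,0.2],[0,0,0.002,0,0.2],[0,0,0.001,0,0.2],[0,0,0,0,0.2]]'
```

```text
t: 7.85
eef_pos: [0.548, -0.0534, 0.0567]
tool_rot: [-0.0, 0.849, 0.529, -0.0]
contact_force: [-0.5, -0.7, -0.5]
gripper_width: 0.339
grasp_force: 39.6
```

```bash
python3 -m creep '[[0,0,0.001,0,0.2],[0,0,0.001,0,0.2],[0,0,0,0,0.2]]'
```

```text
t: 8.15
eef_pos: [0.5486, -0.0531, 0.0563]
tool_rot: [0.0, 0.849, 0.529, 0.0]
contact_force: [-3.8, -0.5, 13.3]
gripper_width: 0.335
grasp_force: 40.9
```

Foot on the rack base. Releasing slowly, then rising.

```bash
python3 -m creep '[[0,0,-0.0008,0,0.4],[0,0,0,0,0.45],[0,0,0,0,0.55],[0,0,0,0,0.7],[0,0,0,0,0.8],[0,0,-0.02,0,0.8],[0,0,-0.04,0,0.8],[0,0,-0.04,0,0.8],[0,0,-0.04,0,0.8],[0,0,0,0,0.8]]'
python3 - <<'E'
from h import *
cv2.imwrite("pics/w4.png",eyes.read_camera("wrist"))
go(.4848,.1104,.21,123.8)
E
```

```text
t: 9.15
eef_pos: [0.5516, -0.0531, 0.2012]
tool_rot: [0.003, 0.849, 0.528, 0.004]
contact_force: [1.4, 0.1, -0.3]
gripper_width: 0.799
grasp_force: 0.0
th 63.8 turn -1.047 shift [ 0.1723  0.037  -0.012 ] rows>=3.5 t=9.2
```

View pics/w4.png

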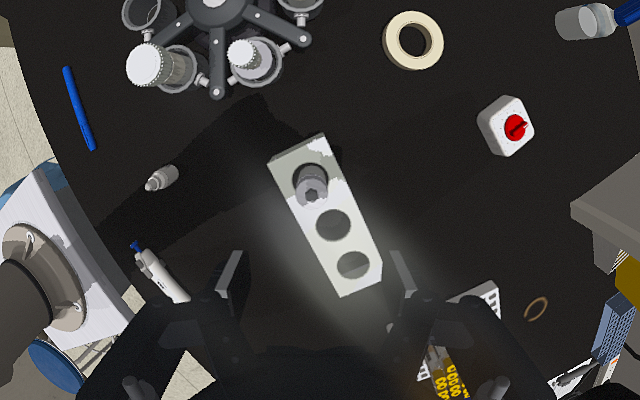

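Crown stands in the end hole at (312,187). Next, wide tube E.

```bash
python3 -m creep '[[0,0,0,-0.1496,0.8],[0,0,0,-0.1496,0.8],[0,0,0,-0.1496,0.8],[0,0,0,-0.1496,0.8],[0,0,0,-0.1496,0.8],[0,0,0,-0.1496,0.8],[0,0,0,-0.1494,0.8],[0.0345,0.0074,0,0,0.8],[0.0345,0.0074,0,0,0.8],[0.0345,0.0074,0,0,0.8],[0.0345,0.0074,0,0,0.8],[0.0345,0.0074,0,0,0.8],[0,0,0,0,0.8],[0,0,0,0,0.8]]'
python3 -c "
from h import *
go(.4848,.1104,.095,123.8)"
```

```text
t: 10.6
eef_pos: [0.4819, 0.1109, 0.1946]
tool_rot: [-0.001, 0.47, 0.883, -0.001]
contact_force: [-0.7, -0.3, -0.3]
gripper_width: 0.8
grasp_force: 0.0
th 123.9 turn 0.002 shift [-0.0021  0.0023  0.0996] rows>=2.0 t=10.6
```

```bash
python3 -m creep '[[-0.0021,0.0023,0.02,0,0.8],[0,0,0.02,0,0.8],[0,0,0.02,0,0.8],[0,0,0.02,0,0.8],[0,0,0.0195,0,0.8],[0,0,0,0,0.8],[0,0,0,0,0.2],[0,0,0,0,0.2],[0,0,0,0,0.2],[0,0,0,0,0.2]]' 40
python3 -m creep '[[0,0,-0.02,0,0.2],[0,0,-0.03,0,0.2],[0,0,-0.03,0,0.2],[0,0,-0.03,0,0.2],[0,0,-0.03,0,0.2],[0,0,0,0,0.2]]'
python3 - <<'E'
from h import *
cv2.imwrite("pics/w5.png",eyes.read_camera("wrist"))
go(.4796,.1901,.24,63.8)
E
```

```text
t: 11.6
eef_pos: [0.4866, 0.11, 0.0971]
tool_rot: [0.001, 0.471, 0.882, 0.0]
contact_force: [-0.8, -1.6, 5.4]
gripper_width: 0.382
grasp_force: 39.5
t: 12.2
eef_pos: [0.4882, 0.1112, 0.2403]
tool_rot: [0.003, 0.471, 0.882, 0.002]
contact_force: [0.4, 0.0, -0.2]
gripper_width: 0.376
grasp_force: 40.0
th 123.8 turn 1.047 shift [ 0.0681 -0.0418 -0.0019] rows>=1.6 t=12.2
```

View pics/w5.png

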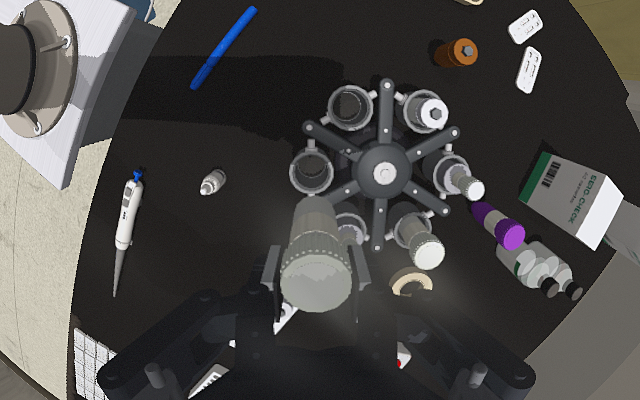

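Wide tube is held upright. The empty cups are D at (350,107) and E at (311,172), with the hub at (384,173). I'll measure the cup rims with this view.

```bash
python3 - <<'E'
from h import *
o,p,R=pose(); im=cv2.imread("pics/w5.png")
print("D,E by eye",wcast((351,107),.064,p,R)[:2],wcast((311.5,171),.064,p,R)[:2])
for n,c in (("Dfit",(.4796,.1901)),("Efit",(.4848,.1104))):
    for th in range(0,360,8):
        uv=wproj((c[0]+.0215*np.cos(np.radians(th)),c[1]+.0215*np.sin(np.radians(th)),.064),p,R)
        cv2.circle(im,tuple(np.round(uv*16).astype(int)),8,(0,255,0),-1,shift=4)
cv2.imwrite("pics/w5z.png",cv2.resize(im[70:220,270:430],None,fx=4,fy=4,interpolation=2))
E
```

```text
D,E by eye [0.47661864 0.19093659] [0.48061872 0.11271834]
```

View pics/w5z.png

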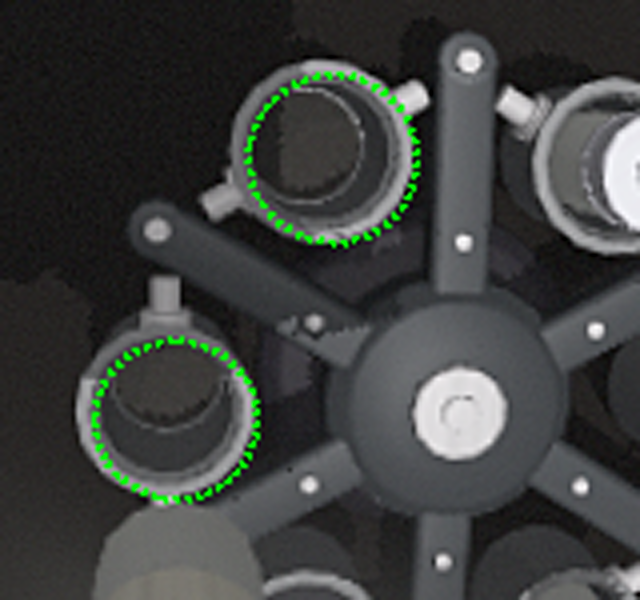

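```bash
python3 -m creep '[[0,0,0,0.1496,0.2],[0,0,0,0.1496,0.2],[0,0,0,0.1496,0.2],[0,0,0,0.1496,0.2],[0,0,0,0.1496,0.2],[0,0,0,0.1496,0.2],[0,0,0,0.1494,0.2],[0.017,-0.0105,0,0,0.2],[0.017,-0.0105,0,0,0.2],[0.017,-0.0105,0,0,0.2],[0.017,-0.0105,0,0,0.2],[0,0,0,0,0.2],[0,0,0,0,0.2],[0,0,0,0,0.2]]'
python3 - <<'E'
from h import *
go(.4793,.1902,.097,63.8)
o,p,R=pose(); im=eyes.read_camera("wrist"); cv2.imwrite("pics/w6.png",im)
E
```

```text
t: 13.65
eef_pos: [0.4781, 0.1882, 0.2354]
tool_rot: [0.0, 0.849, 0.528, -0.001]
contact_force: [0.0, 0.4, -0.9]
gripper_width: 0.379
grasp_force: 40.0
th 63.7 turn -0.001 shift [0.0025 0.0003 0.1384] rows>=2.8 t=13.7
```

View pics/w6.png

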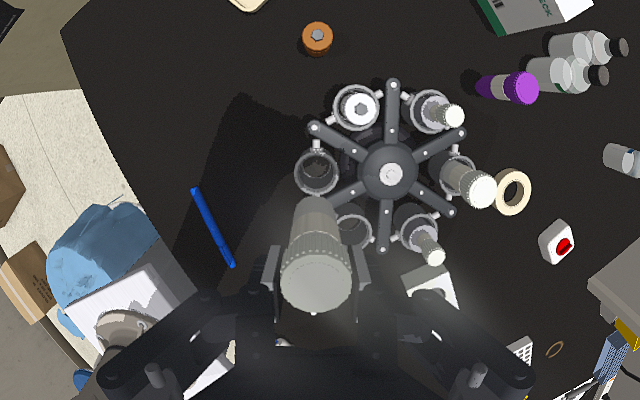

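Wide tube is upright with its cap at (316,282). Cup D's mouth is straight ahead of it at (317,172). Lowering in stages.

```bash
python3 -m creep '[[0.0025,0.0003,0.03,0,0.2],[0,0,0.03,0,0.2],[0,0,0.02,0,0.2],[0,0,0.015,0,0.2],[0,0,0.01,0,0.2],[0,0,0,0,0.2],[0,0,0,0,0.2]]'
python3 -c "
from h import *
o,p,R=pose()
go(.4793,.1902,.097,63.8)"
```

```text
t: 14.4
eef_pos: [0.4801, 0.1919, 0.1317]
tool_rot: [0.0, 0.849, 0.528, 0.0]
contact_force: [0.1, 0.2, -0.3]
gripper_width: 0.376
grasp_force: 40.0
th 63.8 turn 0.000 shift [-0.0019  0.0001  0.0347] rows>=0.7 t=14.4
```

```bash
python3 -m creep '[[-0.0015,0,0.01,0,0.2],[0,0,0.01,0,0.2],[0,0,0.008,0,0.2],[0,0,0,0,0.2]]'; python3 -m creep '[[0,0,0.003,0,0.2],[0,0,0.0025,0,0.2],[0,0,0.001,0,0.2],[0,0,0,0,0.2]]'
```

```text
t: 14.8
eef_pos: [0.478, 0.1899, 0.1017]
tool_rot: [-0.0, 0.849, 0.529, -0.001]
contact_force: [-0.1, -0.8, -0.0]
gripper_width: 0.38
grasp_force: 40.0
t: 15.2
eef_pos: [0.4793, 0.1909, 0.0971]
tool_rot: [0.0, 0.849, 0.529, 0.0]
contact_force: [-1.1, -0.7, 3.4]
gripper_width: 0.379
grasp_force: 40.4
```

```bash
python3 -m creep '[[0,0,0.0003,0,0.42],[0,0,0,0,0.48],[0,0,0,0,0.6],[0,0,0,0,0.8],[0,0,-0.02,0,0.8],[0,0,-0.04,0,0.8],[0,0,-0.04,0,0.8],[0,0,0,0,0.8]]'
python3 - <<'E'
from h import *
go(.5560,.0752,.20,183.8)
E
```

```text
t: 16.0
eef_pos: [0.4818, 0.1923, 0.2014]
tool_rot: [0.001, 0.849, 0.529, 0.005]
contact_force: [0.3, -0.7, -0.7]
gripper_width: 0.796
grasp_force: 0.0
th 63.8 turn -2.094 shift [-0.0663 -0.1218  0.0017] rows>=2.8 t=16.0
```

```bash
python3 -m creep '[[0,0,0,-0.1496,0.8],[0,0,0,-0.1496,0.8],[0,0,0,-0.1496,0.8],[0,0,0,-0.1496,0.8],[0,0,0,-0.1496,0.8],[0,0,0,-0.1496,0.8],[0,0,0,-0.1496,0.8],[0,0,0,-0.1496,0.8],[0,0,0,-0.1496,0.8],[0,0,0,-0.1496,0.8],[0,0,0,-0.1496,0.8],[0,0,0,-0.1496,0.8],[0,0,0,-0.1496,0.8],[0,0,0,-0.1496,0.8],[-0.0166,-0.0304,0,0,0.8],[-0.0166,-0.0304,0,0,0.8],[-0.0166,-0.0304,0,0,0.8],[-0.0166,-0.0304,0,0,0.8],[0,0,0,0,0.8],[0,0,0,0,0.8]]'
python3 - <<'E'
from h import *
go(.5560,.0752,.097,183.8)
E
```

```text
t: 18.0
eef_pos: [0.5532, 0.0728, 0.1956]
tool_rot: [-0.0, -0.032, 0.999, 0.0]
contact_force: [-0.5, 0.4, 0.8]
gripper_width: 0.8
grasp_force: 0.0
th -176.3 turn -0.002 shift [-0.0031  0.0022  0.0986] rows>=2.0 t=18.0
```

```bash
python3 -m creep '[[-0.003,0.0022,0.02,0,0.8],[0,0,0.02,0,0.8],[0,0,0.02,0,0.8],[0,0,0.02,0,0.8],[0,0,0.0185,0,0.8],[0,0,0,0,0.8],[0,0,0,0,0.1],[0,0,0,0,0.1],[0,0,0,0,0.1],[0,0,0,0,0.1],[0,0,0,0,0.1]]' 40
python3 -m creep '[[0,0,-0.02,0,0.1],[0,0,-0.03,0,0.1],[0,0,-0.03,0,0.1],[0,0,-0.03,0,0.1],[0,0,-0.03,0,0.1],[0,0,0,0,0.1]]'
python3 - <<'E'
from h import *
cv2.imwrite("pics/w7.png",eyes.read_camera("wrist"))
go(.4842,.1107,.24,123.8)
E
```

```text
t: 19.1
eef_pos: [0.5569, 0.076, 0.0988]
tool_rot: [0.001, -0.033, 0.999, -0.0]
contact_force: [0.5, -0.2, 5.5]
gripper_width: 0.212
grasp_force: 39.1
t: 19.7
eef_pos: [0.5581, 0.077, 0.2419]
tool_rot: [0.003, -0.033, 0.999, 0.0]
contact_force: [-0.5, -0.3, -0.0]
gripper_width: 0.214
grasp_force: 39.2
th -176.2 turn 1.047 shift [ 0.0692 -0.0414 -0.0006] rows>=1.6 t=19.8
```

View pics/w7.png

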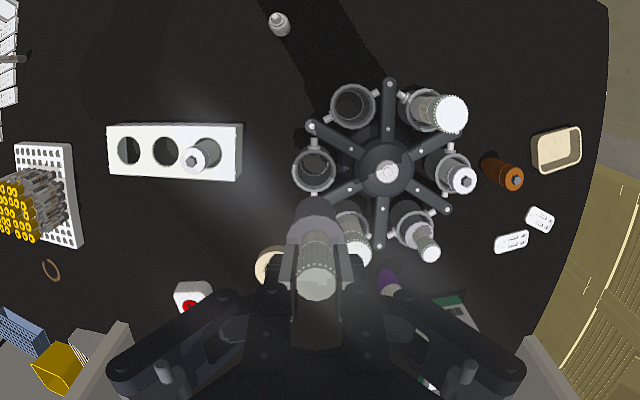

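Slim tube is held with its cap at (317,280). The wide tube is seated in D at (440,112), and E at (352,105) is free. The tape roll lies below and is untouched. Moving to E.

```bash
python3 -m creep '[[0,0,0,0.1496,0.1],[0,0,0,0.1496,0.1],[0,0,0,0.1496,0.1],[0,0,0,0.1496,0.1],[0,0,0,0.1496,0.1],[0,0,0,0.1496,0.1],[0,0,0,0.1494,0.1],[0.0173,-0.0104,0,0,0.1],[0.0173,-0.0104,0,0,0.1],[0.0173,-0.0104,0,0,0.1],[0.0173,-0.0104,0,0,0.1],[0,0,0,0,0.1],[0,0,0,0,0.1],[0,0,0,0,0.1]]'
python3 -c "
from h import *
go(.4842,.1107,.0988,123.8)"
```

```text
t: 21.15
eef_pos: [0.4835, 0.1095, 0.2373]
tool_rot: [-0.0, 0.471, 0.882, -0.0]
contact_force: [-0.3, 0.4, -0.9]
gripper_width: 0.214
grasp_force: 39.2
th 123.8 turn -0.001 shift [0.0006 0.0013 0.1385] rows>=2.8 t=21.1
```

```bash
python3 -m creep '[[0,0.001,0.03,0,0.1],[0,0,0.03,0,0.1],[0,0,0.02,0,0.1],[0,0,0.015,0,0.1],[0,0,0.01,0,0.1],[0,0,0,0,0.1],[0,0,0,0,0.1]]'
python3 -c "
from h import *
o,p,R=pose()
go(.4842,.1107,.0988,123.8)"
```

```text
t: 21.85
eef_pos: [0.4844, 0.111, 0.1333]
tool_rot: [0.0, 0.471, 0.882, 0.0]
contact_force: [0.4, 0.7, -0.3]
gripper_width: 0.217
grasp_force: 39.2
th 123.8 turn 0.000 shift [-0.0001 -0.0004  0.0345] rows>=0.7 t=21.9
```

```bash
python3 -m creep '[[0,0,0.01,0,0.1],[0,0,0.01,0,0.1],[0,0,0.008,0,0.1],[0,0,0,0,0.1]]'; python3 -m creep '[[0,0,0.003,0,0.1],[0,0,0.0025,0,0.1],[0,0,0.001,0,0.1],[0,0,0,0,0.1]]'
```

```text
t: 22.25
eef_pos: [0.4829, 0.1104, 0.1035]
tool_rot: [-0.001, 0.471, 0.882, -0.001]
contact_force: [0.8, 0.1, -0.2]
gripper_width: 0.213
grasp_force: 39.2
t: 22.65
eef_pos: [0.4842, 0.1109, 0.0988]
tool_rot: [0.0, 0.471, 0.882, 0.0]
contact_force: [-0.6, 0.2, 3.6]
gripper_width: 0.216
grasp_force: 39.6
```

```bash
python3 -m creep '[[0,0,0.0003,0,0.25],[0,0,0,0,0.32],[0,0,0,0,0.45],[0,0,0,0,0.8],[0,0,-0.02,0,0.8],[0,0,-0.04,0,0.8],[0,0,-0.04,0,0.8],[0,0,0,0,0.8]]'
python3 -c "
from h import *
go(.548,-.053,.20,123.8)"
```

```text
t: 23.45
eef_pos: [0.4868, 0.1124, 0.2028]
tool_rot: [0.003, 0.471, 0.882, 0.003]
contact_force: [0.9, -0.6, -0.0]
gripper_width: 0.804
grasp_force: 0.0
th 123.8 turn 0.001 shift [-0.1714 -0.0412  0.003 ] rows>=3.5 t=23.4
```

```bash
python3 -m creep '[[-0.0343,-0.0082,0,0,0.8],[-0.0343,-0.0082,0,0,0.8],[-0.0343,-0.0082,0,0,0.8],[-0.0343,-0.0082,0,0,0.8],[-0.0343,-0.0082,0,0,0.8],[0,0,0,0,0.8],[0,0,0,0,0.8]]'
python3 - <<'E'
from h import *
go(.548,-.053,.057,123.8)
o,p,R=pose(); cv2.imwrite("pics/w8.png",eyes.read_camera("wrist"))
E
```

```text
t: 24.15
eef_pos: [0.545, -0.0552, 0.1973]
tool_rot: [-0.001, 0.472, 0.882, -0.0]
contact_force: [0.0, 0.6, 0.0]
gripper_width: 0.797
grasp_force: 0.0
th 123.7 turn -0.002 shift [0.     0.0038 0.1402] rows>=2.8 t=24.1
```

View pics/w8.png

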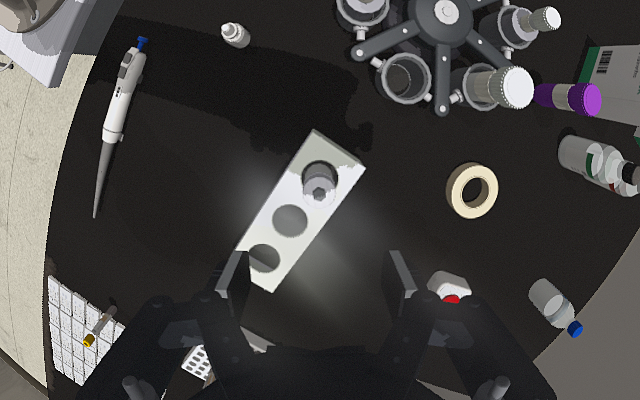

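Crown's nut in the rack is at (319,193), and empty cup F is at (405,78).

```bash
python3 - <<'E'
from h import *
o,p,R=pose()
print(wcast((319,193),.086,p,R), wcast((405,77),.064,p,R))
E
python3 -m creep '[[0,0.0038,0.03,0,0.8],[0,0,0.03,0,0.8],[0,0,0.03,0,0.8],[0,0,0.02,0,0.8],[0,0,0.02,0,0.8],[0,0,0.009,0,0.8],[0,0,0,0,0.8],[0,0,0,0,0.2],[0,0,0,0,0.2],[0,0,0,0,0.2],[0,0,0,0,0.2]]' 40
```

```text
[ 0.54577026 -0.0508384   0.086     ] [0.5529006  0.07667801 0.064     ]
t: 25.3
eef_pos: [0.5491, -0.0526, 0.0601]
tool_rot: [0.001, 0.471, 0.882, 0.0]
contact_force: [-1.4, -0.0, 6.8]
gripper_width: 0.333
grasp_force: 39.1
```

Grip is a bit high on the cap, so I'll regrip 4 mm lower.

```bash
python3 -m creep '[[0,0,0,0,0.45],[0,0,0.004,0,0.5],[0,0,0.0005,0,0.5],[0,0,0,0,0.2],[0,0,0,0,0.2],[0,0,0,0,0.2],[0,0,0,0,0.2]]' 40
python3 -m creep '[[0,0,-0.02,0,0.2],[0,0,-0.04,0,0.2],[0,0,-0.04,0,0.2],[0,0,-0.045,0,0.2],[0,0,0,0,0.2]]'
python3 -c "
from h import *
go(.5558,.0752,.20,183.8)"
```

```text
t: 26.0
eef_pos: [0.5484, -0.0524, 0.0544]
tool_rot: [-0.0, 0.471, 0.882, 0.0]
contact_force: [0.8, -0.6, -0.1]
gripper_width: 0.338
grasp_force: 39.4
t: 26.5
eef_pos: [0.5522, -0.0516, 0.2056]
tool_rot: [0.005, 0.471, 0.882, 0.002]
contact_force: [0.1, 0.5, -0.2]
gripper_width: 0.336
grasp_force: 39.6
th 123.8 turn -1.047 shift [-0.0119  0.1263  0.0055] rows>=2.5 t=26.5
```

```bash
python3 -m creep '[[0,0,0,-0.1496,0.2],[0,0,0,-0.1496,0.2],[0,0,0,-0.1496,0.2],[0,0,0,-0.1496,0.2],[0,0,0,-0.1496,0.2],[0,0,0,-0.1496,0.2],[0,0,0,-0.1494,0.2],[-0.003,0.0316,0,0,0.2],[-0.003,0.0316,0,0,0.2],[-0.003,0.0316,0,0,0.2],[-0.003,0.0316,0,0,0.2],[0,0,0,0,0.2],[0,0,0,0,0.2],[0,0,0,0,0.2]]'
python3 -c "
from h import *
go(.5557,.0753,.069,183.8)"
```

```text
t: 27.9
eef_pos: [0.5519, 0.0731, 0.1989]
tool_rot: [-0.0, -0.033, 0.999, -0.0]
contact_force: [0.6, -1.4, 0.3]
gripper_width: 0.336
grasp_force: 39.6
th -176.3 turn -0.001 shift [-0.004   0.0021  0.1299] rows>=2.6 t=27.9
```

```bash
python3 -m creep '[[-0.0035,0.002,0.03,0,0.2],[0,0,0.03,0,0.2],[0,0,0.02,0,0.2],[0,0,0.015,0,0.2],[0,0,0,0,0.2],[0,0,0,0,0.2]]'
python3 -c "
from h import *
go(.5557,.0753,.069,183.8)"
```

```text
t: 28.5
eef_pos: [0.5558, 0.0764, 0.1049]
tool_rot: [0.0, -0.033, 0.999, 0.0]
contact_force: [-0.8, -0.0, 0.5]
gripper_width: 0.333
grasp_force: 39.6
th -176.2 turn -0.001 shift [ 0.0002 -0.0011  0.0359] rows>=0.7 t=28.5
```

```bash
python3 -m creep '[[0,-0.0007,0.01,0,0.2],[0,0,0.01,0,0.2],[0,0,0.008,0,0.2],[0,0,0,0,0.2]]'; python3 -m creep '[[0,0,0.003,0,0.2],[0,0,0.0025,0,0.2],[0,0,0.001,0,0.2],[0,0,0,0,0.2]]'
```

```text
t: 28.9
eef_pos: [0.5546, 0.0757, 0.0752]
tool_rot: [-0.001, -0.033, 0.999, -0.0]
contact_force: [-0.4, 0.3, -0.8]
gripper_width: 0.337
grasp_force: 39.6
t: 29.3
eef_pos: [0.5554, 0.0761, 0.07]
tool_rot: [0.0, -0.033, 0.999, -0.0]
contact_force: [-0.4, -0.0, -0.5]
gripper_width: 0.336
grasp_force: 39.6
```

```bash
python3 -m creep '[[0,0,0.001,0,0.2],[0,0,0.0008,0,0.2],[0,0,0,0,0.2]]'
```

```text
t: 29.6
eef_pos: [0.5555, 0.0761, 0.0683]
tool_rot: [0.0, -0.033, 0.999, -0.0]
contact_force: [-0.7, -0.7, -0.1]
gripper_width: 0.338
grasp_force: 39.8
```

```bash
python3 -m creep '[[0,0,0.0008,0,0.2],[0,0,0.0004,0,0.2],[0,0,0,0,0.2]]'
```

```text
t: 29.9
eef_pos: [0.5562, 0.0762, 0.0682]
tool_rot: [0.001, -0.033, 0.999, -0.0]
contact_force: [-1.3, -1.8, 8.8]
gripper_width: 0.338
grasp_force: 40.5
```

Floor contact at 8.8 N. Releasing, rising and checking.

```bash
python3 -m creep '[[0,0,-0.0004,0,0.4],[0,0,0,0,0.45],[0,0,0,0,0.6],[0,0,0,0,0.8],[0,0,-0.02,0,0.8],[0,0,-0.04,0,0.8],[0,0,-0.04,0,0.8],[0,0,-0.04,0,0.8],[0.04,0,0,0,0.8],[0.04,0,0,0,0.8],[0,0.04,0,0,0.8],[0,0,0,0,0.8],[0,0,0,0,0.8]]'
python3 - <<'E'
from h import *
o,p,R=pose(); w=eyes.read_camera("wrist"); t=eyes.read_camera("top"); s=eyes.read_camera("scene")
a=cv2.resize(t[130:280,200:440],None,fx=1.66,fy=1.66,interpolation=2); b=cv2.resize(s[150:270,230:420],None,fx=2.1,fy=2.1,interpolation=2)[:a.shape[0],:399]
c=np.zeros((a.shape[0],799,3),np.uint8); c[:,:a.shape[1]]=a; c[:b.shape[0],400:400+b.shape[1]]=b
cv2.imwrite("pics/end.png",c); cv2.imwrite("pics/w9.png",w)
E
```

```text
t: 31.2
eef_pos: [0.4729, 0.1113, 0.2077]
tool_rot: [0.0, -0.034, 0.999, -0.0]
contact_force: [-1.1, 0.1, -0.2]
gripper_width: 0.804
grasp_force: 0.0
```

View pics/end.png

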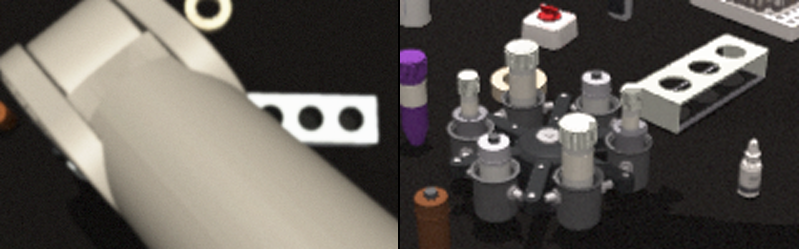

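View pics/w9.png

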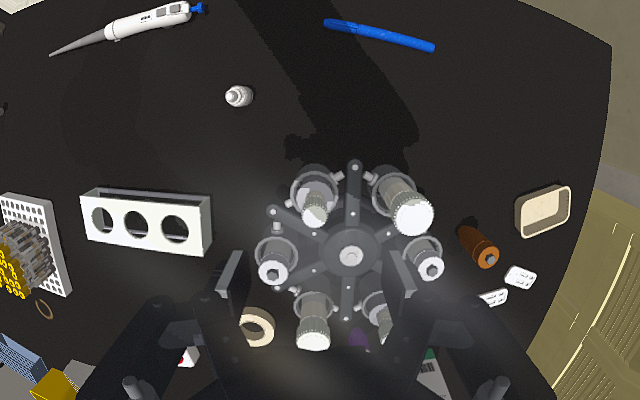

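Wide faces wide, slim faces slim, crown faces crown. All six are seated at even height, the rack is empty, and the bystanders are where they were.

```bash
python3 -c "
from station import bot
print(bot.hand_in())"
```

```text
the job is handed in; nothing more can be done
None
```

The rotor is balanced and handed in at about 31 s: each tube stands fully down opposite its twin, the rack is empty, and the dropper bottle and tape roll were not touched.

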